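# Change over the tea tasting rack

## Task

First lift the white lidded jar out of the way of the tilt-out bin and stand it on the tray, then tip the bin fully open by the tab on top of its front. Take every empty, uncorked tube out of the rack and put it in the open bin, and stand every corked tube that fits the rack's holes snugly in a hole of its own, pushed fully home. Leave the thicker and the thinner look-alike tube where they stand, upset nothing else, and finish with the bin fully shut, its empties inside, and the jar upright on the tray.

Things in the scene. Friction and masses are not known exactly. Their poses are not given: they have to be found in the camera images.
- bin_frame: the fixed cypress surround of the tilt-out bin, 155 deep (x) x 190 wide (y) x 180 high; origin on the table at the foot of its open front, front faces its own -x; its flat roof (top at 180) begins 16 behind the front
- bin (a joint): tilt of the hopper about a hinge along the frame's y at its x = 0, 10 above the table; 0 = shut, 0.7 rad = fully open, top leaning out to -x; stiff, stays where left. Front panel 12 thick, top edge 179 above the table when shut; hopper 140 wide and 98 deep inside, back wall 100 high. Open, a gap of about 110 between panel top and roof lets things in
- bin_handle (a point): centre of the upright wooden tab standing on the top edge of the bin's front panel, midway: 14 thick (x) x 30 wide (y) x 38 high; 198 above the table when shut, moves with the bin; its z axis points up along the panel
- bin_inside (a point): centre of the hopper's inner floor (98 x 140); moves with the bin, x pointing to its back and z up along its walls
- jar: white ceramic lidded jar (lid fixed on), 86 across, 76 high, 400 g; knob on top 16 across from 56 to 76 high; origin at the centre of its underside, z up. Starts in front of the bin, in the way of its front
- tray: fixed black lacquered plastic tray, 280 (x) x 360 (y), rim 12 high, floor 5 thick; origin under its centre. Bowl, whisk and scoop occupy its +y half; the -y half (centre at y = -80) is free
- rack: fixed dark wooden rack, 64 (x) x 240 (y) x 40 high, with a row of four round holes along y, 33 across, 30 deep (floor 10 above the table), at y = -82.5, -27.5, 27.5, 82.5; origin under its centre
- fat: the thicker look-alike: corked aluminium tube 40 across, 85 high; origin at the centre of its underside. To be left
- slim: the thinner look-alike: corked aluminium tube 21 across, 85 high; origin at the centre of its underside. To be left
- bowl: red raku-style tea bowl, 112 across, 70 high, on the tray; origin at its underside. A bystander
- whisk: bamboo whisk standing on its tines on the tray, 55 across, 110 high; origin at its underside. A bystander
- caddy: dark tea caddy, 66 across, 85 high, standing beyond the rack; origin at its underside. A bystander
- cup: blue cup, 72 across, 75 high, standing beyond the rack; origin at its underside. A bystander
- rack_hole0 (a point): centre of the mouth of rack hole 0, 40 above the table
- rack_hole1 (a point): centre of the mouth of rack hole 1, 40 above the table
- rack_hole2 (a point): centre of the mouth of rack hole 2, 40 above the table
- rack_hole3 (a point): centre of the mouth of rack hole 3, 40 above the table
- used0: an empty aluminium tube without cork, 30 across, 75 high, 50 g, starting in a rack hole, 55 standing out of the rack; origin at the centre of its underside, z along the tube. Two or three of the three are present
- used1: an empty aluminium tube without cork, 30 across, 75 high, 50 g, starting in a rack hole, 55 standing out of the rack; origin at the centre of its underside, z along the tube. Two or three of the three are present
- used2: an empty aluminium tube without cork, 30 across, 75 high, 50 g, starting in a rack hole, 55 standing out of the rack; origin at the centre of its underside, z along the tube. Two or three of the three are present
- fresh0: a corked aluminium tube, 30 across up to 75, cork 22 across from 75 to 85 high, 50 g, starting upright on the table; origin at the centre of its underside, z along the tube. Two or three of the three are present
- fresh1: a corked aluminium tube, 30 across up to 75, cork 22 across from 75 to 85 high, 50 g, starting upright on the table; origin at the centre of its underside, z along the tube. Two or three of the three are present
- fresh2: a corked aluminium tube, 30 across up to 75, cork 22 across from 75 to 85 high, 50 g, starting upright on the table; origin at the centre of its underside, z along the tube. Two or three of the three are present
Mind the look-alikes: they are no part of the job. What is shaped like the used1 but purple is not meant.

How it is judged:
By the outcome, as a careful person would: the job done as asked, in the order asked, and still so for the second after the job is handed in, with the robot touching nothing.
Of used0, used1, used2 only 2 to 3 are there at a start; the rules pass over those that are not, and their reading is None.
Of fresh0, fresh1, fresh2 only 2 to 3 are there at a start; the rules pass over those that are not, and their reading is None.
At some moment in a run one of jar may be knocked a few centimetres aside while the robot is not near it.
It also fails if it takes over 210 s, if anything falls off the work surface, if the arm or the gripper's body presses on something with over 40 N, if the wrist force passes 120 N, or if a joint passes its speed limit or range.

## Robot

A 6-joint arm with a two-finger parallel gripper is mounted at the origin on the work surface. World frame = base frame: x ahead of the robot, y to its left, z up, the work surface at z = 0. Lengths are in m, angles in rad, forces in N, time in s.
With the tool pointing down it reaches from about 0.35 to 0.85 m from the base axis. Payload 8.1 kg.
Tool frame: the origin (TCP) lies on the centre line of the jaws, within the pads' length; the fingertips stand 22 mm ahead of it and the grasp point (between the pads) lies 3 mm ahead of it; z points along the fingers, y is the direction in which the jaws open and shut (so a half turn about z gives the same grasp; the last joint's range is limited). The gripper opens to 85 mm and grips with 20 to 120 N. Pads are 22 mm wide; open, the fingers measure 114 mm over their backs; the gripper's body (76 mm by 85 mm) begins 54 mm behind the grasp point. The pads swing forward as they close: fully open they stand 13 mm farther back than shut.
Start: joints at [-1.412, 0.13, 1.488, -0, 1.523, -0.085], TCP at [0.145, -0.582, 0.253] pointing down, gripper open.
Joint ranges: [-2.96, 2.96], [-0.89, 2.26], [0.02, 2.5], [-1.34, 4.48], [0, 2.73], [-2.66, 2.66]. Speed limits (rad/s): [2.39, 2.39, 2.79, 3.14, 3.14, 3.14].

## Interface

Orientations are given as a unit quaternion [x, y, z, w].
In Python, from cell import telemetry, eyes, r gives the robot as it stands.
- The arm moves only by the shell command python3 -m pendant 'ROWS'. ROWS is JSON, a list that holds one entry, the list of rows, each a list of 5 numbers: the shift along the world's x, y, z in mm, then the turn about the world's z in degrees, then the closure, from 0 (fully open) to 1 (shut). A call has 1 to 10 rows; each row is the pose to reach, as a shift and turn from the pose commanded when the call began; what a row does not reach only later rows make up. A row lasts 1/10 s, in which the tool goes at most 50 mm and 8.59 degrees, less where a joint would pass 70% of its speed; a pose out of reach is approached as far as the arm can. A call with a gripper value outside its range is refused whole. The fingers move at their own pace and stop on an object; the grip force is fixed at half the most. Time passes only in rows, so rows that repeat a pose let the fingers close. It gives the time, the measured TCP pose, the force and the opening at its end, in the units of the state.
- telemetry.get_state(): the state, without advancing time (a new reading comes with each control period).
- eyes.snapshot(name): name is "scene" or "top" or "wrist"; returns the picture (420x560x3 uint8, blue, green, red); there is no depth.
- eyes.camera_params(name): a dict with "K" (3x3 intrinsics, pixels), "k1" (the pictures are not rectified: a ray, as slopes to the right and down, at radius r is drawn at 1 + k1 r^2 times it, then the intrinsics apply), "rvec" (rotation vector, rad) and "tvec" (3), from world to camera coordinates, as OpenCV has them; the wrist camera has in their place "T_tool_cam" (4x4, takes a point from camera to tool coordinates, whose origin is the TCP and whose axes are the flange's). Camera axes: x right, y down, z forward; pixel columns grow to the right and rows downward; lengths in m; the calibration is good to about 2 mm. A picture is of the moment at which its call begins: read the wrist's pose just before it. camera_params takes no time and is no camera call.
- r.finish_job(): hands the job in, once; it reports no verdict.
The state is a dict: "clock": time; "joint_positions": joint angles; "qd": joint speeds; "joint_torque": joint torques, N m; "tool_pos": TCP position; "orientation": TCP orientation; "force": force on the tool from outside, world axes, zero at the start; "wrist_torque": the same for the moment, N m; "grip_width": finger opening in m.
Only numpy, scipy, OpenCV 4.12 (cv2) and the standard library are available. Lean on these libraries where they do the work, as an engineer would, in place of code of your own. Each camera call takes 0.05 s, during which the arm holds its last target.

## Working session

There is one attempt and no reset: what is moved stays moved. The work goes in short steps, Python scripts to look and compute and a shell command to move; the robot and the scene stay as the last step left them, time stands still between calls to the robot, and variables do not carry over. Pictures are saved under pics/ and viewed, and the job is handed in when it is done.

```bash
ls -la; mkdir -p pics
python3 - <<'E'
from cell import telemetry, eyes, r
import cv2
print(telemetry.get_state())
for n in ["scene","top","wrist"]:
    p=eyes.camera_params(n); print(n,p)
    cv2.imwrite(f"pics/{n}0.png",eyes.snapshot(n))
E
```

```text
total 12
drwxr-xr-x  3 agent agent 4096 Dec  7 15:10 .
drwxr-xr-x 23 root  root  4096 Dec  7 15:10 ..
drwxr-xr-x  2 agent agent 4096 Dec  7 15:10 pics
{'clock': 0.0, 'joint_positions': array([-1.41241893e+00,  1.31171996e-01,  1.48930811e+00,  4.84431408e-07,
        1.52299371e+00, -8.53934495e-02]), 'qd': array([ 0.0021487 ,  0.00084091, -0.00117696,  0.00044876, -0.00057618,
       -0.00028419]), 'joint_torque': array([-1.89222468e-03, -5.69397640e+01, -5.00560856e+01, -6.59798970e-04,
        1.45483497e-02,  3.34368258e-05]), 'tool_pos': array([ 0.14476161, -0.58173938,  0.25222209]), 'orientation': array([ 9.92580726e-01,  1.21583792e-01, -3.40742331e-05, -9.39962539e-04]), 'force': array([ 0.82145377, -1.02392597,  0.32645008]), 'wrist_torque': array([-0.02658629,  0.01595537, -0.01052033]), 'grip_width': 0.08517721956580264}
scene {'K': array([[429.01668726,   0.        , 285.51428793],
       [  0.        , 429.01668726, 208.68697896],
       [  0.        ,   0.        ,   1.        ]]), 'k1': 0.0031183072902494897, 'rvec': array([ 1.50195325,  1.83082996, -0.93868836]), 'tv
[... 205 characters left out ...]
        ]]), 'k1': -0.1325775898621615, 'rvec': array([ 2.15357158, -2.16811643,  0.1113835 ]), 'tvec': array([0.07078749, 0.60702699, 1.4570629 ])}
wrist {'K': array([[297.88781508,   0.        , 280.15813888],
       [  0.        , 297.88781508, 212.68807082],
       [  0.        ,   0.        ,   1.        ]]), 'k1': -0.059422315805312646, 'T_tool_cam': array([[-1.37565942e-03, -9.64523895e-01, -2.63991978e-01,
         6.75987432e-02],
       [ 9.99998844e-01, -1.49780173e-03,  2.61400852e-04,
        -4.93743761e-04],
       [-6.47535008e-04, -2.63991313e-01,  9.64524840e-01,
        -1.19861872e-01],
       [ 0.00000000e+00,  0.00000000e+00,  0.00000000e+00,
         1.00000000e+00]])}
```

View pics/scene0.png

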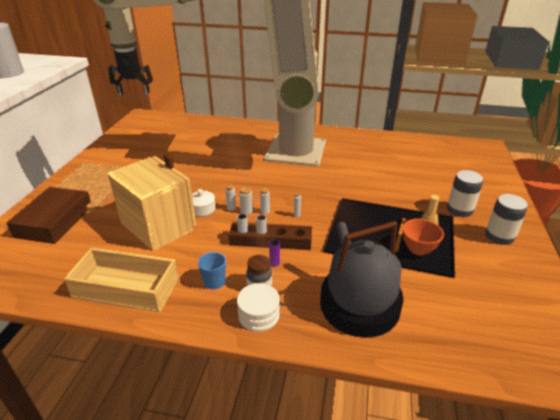

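View pics/top0.png

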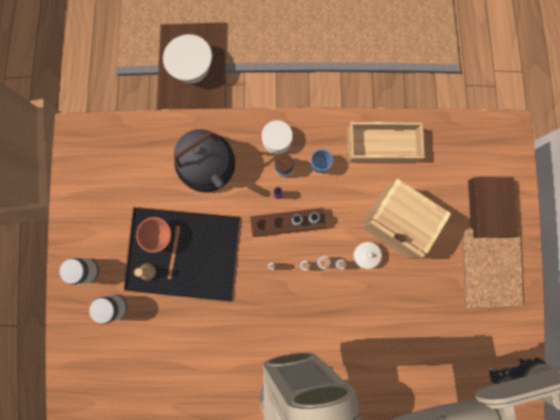

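View pics/wrist0.png

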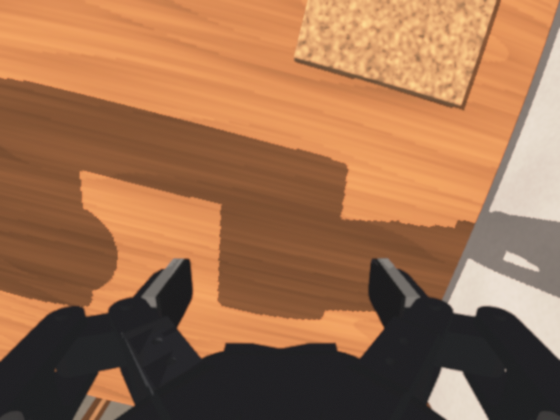

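```bash
cat > h.py <<'E'
from cell import telemetry, eyes, r
import numpy as np, cv2
from scipy.spatial.transform import Rotation as R
def undist(uv,p):
    uv=np.atleast_2d(np.array(uv,float)); K=p["K"]
    d=np.array([p["k1"],0,0,0,0.])
    return cv2.undistortPoints(uv.reshape(-1,1,2),K,d).reshape(-1,2)
def pose(n,st=None):
    p=eyes.camera_params(n)
    if n=="wrist":
        T=np.eye(4);T[:3,:3]=R.from_quat(st["orientation"]).as_matrix();T[:3,3]=st["tool_pos"]
        W=T@p["T_tool_cam"]; return p,W[:3,:3],W[:3,3]
    Rm=cv2.Rodrigues(p["rvec"])[0]; return p,Rm.T,-Rm.T@p["tvec"]
def ray(n,uv,st=None):
    p,Rc,c=pose(n,st); x=undist(uv,p)
    d=np.c_[x,np.ones(len(x))]@Rc.T
    return c,d/np.linalg.norm(d,axis=1)[:,None]
def onz(n,uv,z,st=None):
    c,d=ray(n,uv,st); t=(z-c[2])/d[:,2]
    return (c+d*t[:,None])*1000
def proj(n,P,st=None):
    p,Rc,c=pose(n,st); q=(np.atleast_2d(P)/1000-c)@Rc; x=q[:,:2]/q[:,2:]
    r2=(x**2).sum(1,keepdims=True); x=x*(1+p["k1"]*r2)
    return x*p["K"][0,0]+p["K"][:2,2]
def two(uv1,n1,uv2,n2,s1=None,s2=None):
    c1,d1=ray(n1,uv1,s1);c2,d2=ray(n2,uv2,s2)
    out=[]
    for a,b in zip(d1,d2):
        s=np.linalg.lstsq(np.c_[a,-b],c2-c1,rcond=None)[0]
        p=c1+a*s[0];q=c2+b*s[1];out.append(np.r_[(p+q)/2*1000,np.linalg.norm(p-q)*1000])
    return np.array(out)
def wsnap(name):
    st=telemetry.get_state(); im=eyes.snapshot("wrist"); cv2.imwrite(f"pics/{name}.png",im)
    np.savez(f"pics/{name}.npz",tool_pos=st["tool_pos"],orientation=st["orientation"]); return im,st
def ld(name): return dict(np.load(f"pics/{name}.npz"))
E
python3 - <<'E'
import cv2
im=cv2.imread("pics/top0.png"); c=im[180:285,235:460]; cv2.imwrite("pics/c1.png",cv2.resize(c,None,fx=3.5,fy=3.5,interpolation=cv2.INTER_CUBIC))
im=cv2.imread("pics/scene0.png"); c=im[145:275,95:325]; cv2.imwrite("pics/c2.png",cv2.resize(c,None,fx=3.4,fy=3.4,interpolation=cv2.INTER_CUBIC))
E
```

```text
(no output)
```

View pics/c1.png

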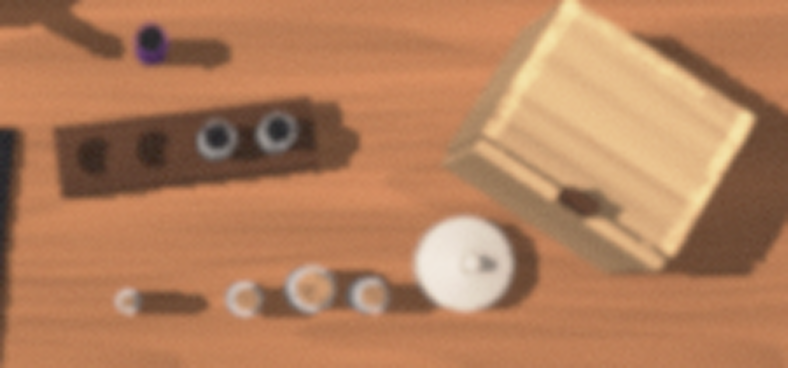

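View pics/c2.png

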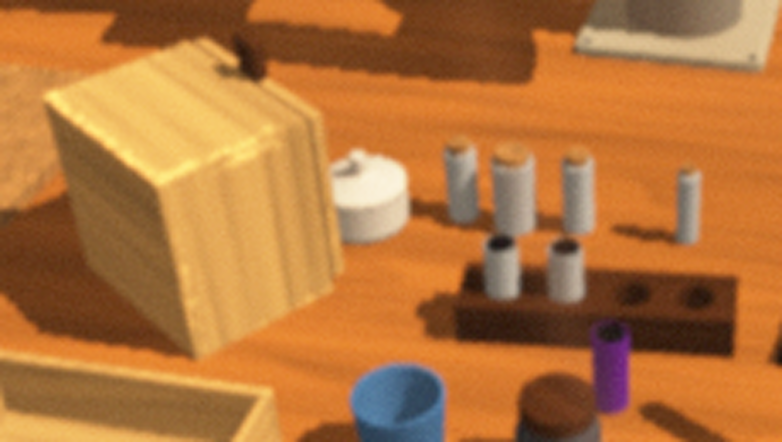

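Run:
```python
from h import *
np.set_printoptions(precision=1,suppress=True)
f=lambda l:[(235+u/3.5,180+v/3.5) for u,v in l]
g=lambda l:[(95+u/3.4,145+v/3.4) for u,v in l]
print("corks",onz("top",f([(245,296),(310,287),(371,293),(128,299)]),.085))
print("corks2",onz("scene",g([(576,157),(514,155),(460,143),(688,171)]),.085))
print("used",onz("top",f([(217,138),(278,130)]),.095)); print(onz("scene",g([(566,245),(501,242)]),.095))
print("holes",onz("top",f([(93,155),(152,149)]),.04)); print(onz("scene",g([(634,294),(697,297)]),.04))
print("rack corners",onz("top",f([(55,129),(308,98),(66,197),(318,163)]),.04))
print("knob",onz("top",f([(472,262)]),.076),onz("scene",g([(355,155)]),.074))
print("jarc",onz("top",f([(465,263)]),.045))
print("roof",onz("top",f([(570,5),(752,118),(668,262),(487,137)]),.18))
print("panel top",onz("top",f([(478,143),(662,268)]),.179))
print("tab top",two(f([(578,200)]),"top",g([(248,52)]),"scene"))
print("tray",onz("top",[(136,208),(240,215),(233,300),(125,290)],.012))
```

```text
corks [[ 439.   -26.8   85. ]
 [ 446.5  -84.5   85. ]
 [ 440.6 -138.7   85. ]
 [ 437.1   76.8   85. ]]
corks2 [[ 446.   -21.    85. ]
 [ 454.2  -77.7   85. ]
 [ 444.5 -132.5   85. ]
 [ 448.2   84.1   85. ]]
used [[578.8  -3.1  95. ]
 [585.5 -57.4  95. ]]
[[593.    5.8  95. ]
 [599.8 -48.4  95. ]]
holes [[569.1 108.9  40. ]
 [574.3  54.6  40. ]]
[[578.2  60.5  40. ]
 [571.5 114.2  40. ]]
rack corners [[593.4 144.   40. ]
 [620.6 -90.   40. ]
 [530.6 133.9  40. ]
 [560.2 -98.2  40. ]]
knob [[ 467.3 -231.4   76. ]] [[ 467.8 -228.2   74. ]]
jarc [[ 466.9 -231.1   45. ]]
roof [[ 681.7 -301.   180. ]
 [ 584.1 -455.4  180. ]
 [ 463.3 -377.1  180. ]
 [ 569.8 -226.1  180. ]]
panel top [[ 564.9 -218.5  179. ]
 [ 458.4 -372.1  179. ]]
tab top [[ 514.5 -294.7  201.6    2.6]]
tray [[628.6 530.4  12. ]
 [602.7 181.   12. ]
 [325.5 203.7  12. ]
 [356.4 562.2  12. ]]
```

```bash
python3 -m pendant '[[[0,0,80,0,0],[100,100,80,-8,0],[200,220,80,-16,0],[322,351,80,-49,0],[322,351,80,-49,0],[322,351,80,-49,0],[322,351,80,-49,0],[322,351,80,-49,0],[322,351,80,-49,0],[322,351,80,-49,0]]]'; python3 -m pendant '[[[0,0,0,0,0],[0,0,0,0,0],[0,0,0,0,0]]]'
python3 - <<'E'
from h import *
im,st=wsnap("w1"); print(st["tool_pos"],st["joint_positions"])
E
```

```text
clock: 1.15
tool_pos: [0.4383, -0.2621, 0.3314]
orientation: [0.954, -0.301, 0.0, 0.0]
force: [0.4, -0.4, 0.1]
grip_width: 0.0851
clock: 1.45
tool_pos: [0.4368, -0.2644, 0.3312]
orientation: [0.954, -0.301, -0.0, 0.0]
force: [0.1, -0.6, 0.0]
grip_width: 0.0856
[ 0.43681262 -0.26438826  0.33116708] [-6.44403020e-01 -1.31741939e-01  1.60970505e+00 -4.82875009e-04
  1.66422692e+00  1.53819316e+00]
```

View pics/w1.png

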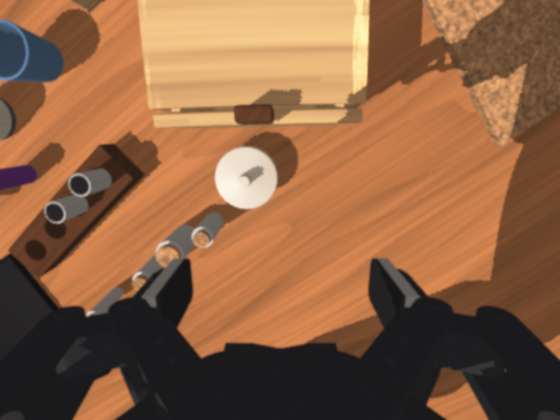

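Run:
```python
from h import *
np.set_printoptions(precision=1,suppress=True)
s=ld("w1"); 
print("knob",onz("wrist",[(244,181)],.076,s),onz("wrist",[(246,178)],.05,s))
print("tab top",onz("wrist",[(235,105),(273,106),(272,123),(235,123)],.217,s))
print("panel front edge",onz("wrist",[(154,126),(361,122)],.179,s))
print("roof front corners",onz("wrist",[(149,107),(366,103)],.18,s))
print("used",onz("wrist",[(80,185),(55,212)],.085,s),onz("wrist",[(80,185),(55,212)],.095,s))
print("hole",onz("wrist",[(36,250)],.04,s), "cork",onz("wrist",[(203,237),(168,253),(141,282)],.085,s))
im=cv2.imread("pics/w1.png"); cv2.imwrite("pics/c3.png",cv2.resize(im[90:300,0:300],None,fx=2.6,fy=2.6,interpolation=cv2.INTER_CUBIC))
```

```text
knob [[ 468.7 -229.6   76. ]] [[ 468.7 -229.3   50. ]]
tab top [[ 527.4 -285.8  217. ]
 [ 510.4 -308.5  217. ]
 [ 500.8 -300.8  217. ]
 [ 517.  -277.9  217. ]]
panel front edge [[ 561.3 -213.6  179. ]
 [ 458.  -365.4  179. ]]
roof front corners [[ 575.9 -220.8  180. ]
 [ 469.2 -377.2  180. ]]
used [[587.4 -56.5  85. ]
 [582.1  -1.9  85. ]] [[584.8 -63.2  95. ]
 [579.6 -10.1  95. ]]
hole [[569.1 107.2  40. ]] cork [[ 441.3 -143.    85. ]
 [ 450.7  -89.9   85. ]
 [ 439.6  -29.6   85. ]]
```

View pics/c3.png

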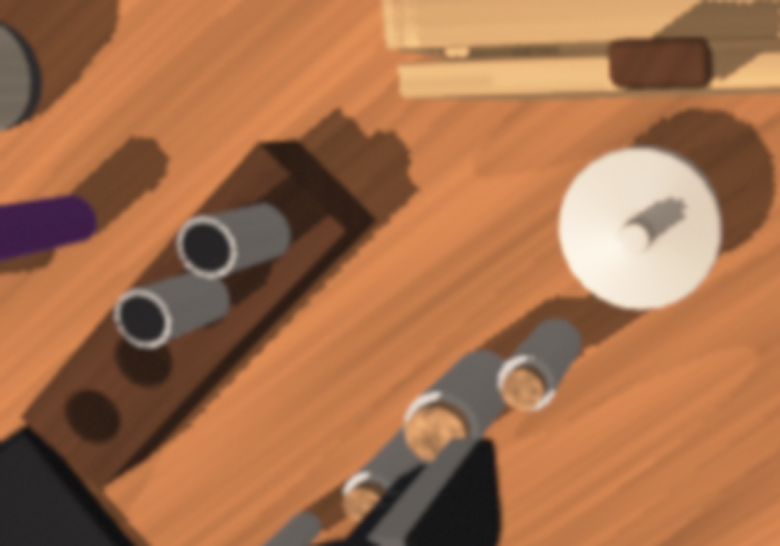

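```bash
python3 -m pendant '[[[32,34,-50,0,0.4],[32,34,-100,0,0.4],[32,34,-140,0,0.4],[32,34,-170,0,0.4],[32,34,-190,0,0.4],[32,34,-190,0,0.4],[32,34,-190,0,0.4]]]'
python3 - <<'E'
from h import *
im,st=wsnap("w2"); print(st["tool_pos"])
E
```

```text
clock: 2.2
tool_pos: [0.4689, -0.231, 0.142]
orientation: [0.953, -0.302, -0.0, 0.0]
force: [0.2, -0.2, 0.4]
grip_width: 0.0514
[ 0.46888243 -0.2309508   0.14196917]
```

View pics/w2.png

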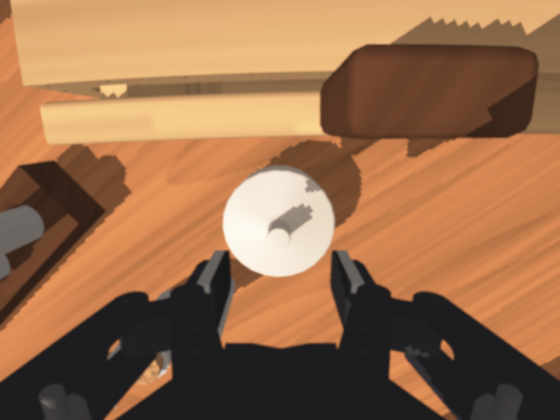

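```bash
python3 -m pendant '[[[0,0,-30,0,0.4],[0,0,-50,0,0.4],[0,0,-60,0,0.4],[0,0,-60,0,0.4]]]'; python3 -m pendant '[[[0,0,0,0,1],[0,0,0,0,1],[0,0,0,0,1],[0,0,0,0,1],[0,0,0,0,1],[0,0,0,0,1],[0,0,10,0,1],[0,0,20,0,1],[0,0,20,0,1]]]'
python3 - <<'E'
from h import *
im,st=wsnap("w3"); print(st["tool_pos"])
E
```

```text
clock: 2.65
tool_pos: [0.4692, -0.23, 0.0815]
orientation: [0.954, -0.301, -0.0, -0.0]
force: [-1.2, 0.9, -0.2]
grip_width: 0.051
clock: 3.55
tool_pos: [0.4705, -0.2304, 0.1036]
orientation: [0.954, -0.301, 0.001, 0.0]
force: [0.4, -0.7, -4.3]
grip_width: 0.0135
[ 0.47045259 -0.23043608  0.10361158]
```

View pics/w3.png

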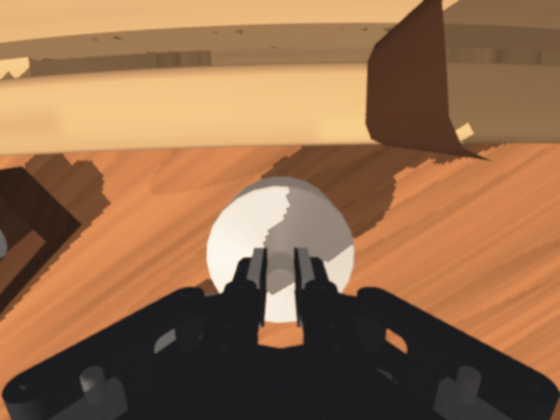

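```bash
python3 -m pendant '[[[0,0,20,0,1],[0,0,55,0,1],[0,0,90,0,1],[0,0,120,0,1],[0,20,130,0,1],[0,50,130,0,1],[0,90,130,0,1],[0,130,130,0,1],[0,170,130,0,1],[0,210,130,0,1]]]'; python3 -m pendant '[[[0,40,0,0,1],[0,80,0,0,1],[0,120,0,0,1],[0,160,0,0,1],[0,200,0,0,1],[0,240,0,0,1],[0,270,0,0,1],[0,290,0,0,1],[0,300,0,0,1],[0,300,0,0,1]]]';  python3 - <<'E'
from h import *
im,st=wsnap("w4"); print(st["tool_pos"])
cv2.imwrite("pics/top4.png",eyes.snapshot("top"))
E
```

```text
clock: 4.6
tool_pos: [0.4688, -0.0183, 0.2311]
orientation: [0.954, -0.301, -0.0, -0.0]
force: [1.2, -0.2, -5.6]
grip_width: 0.0135
clock: 5.6
tool_pos: [0.4689, 0.2809, 0.2309]
orientation: [0.954, -0.3, -0.0, 0.0]
force: [-0.2, -1.2, -3.5]
grip_width: 0.0138
[0.46893877 0.28088281 0.23087911]
```

View pics/w4.png

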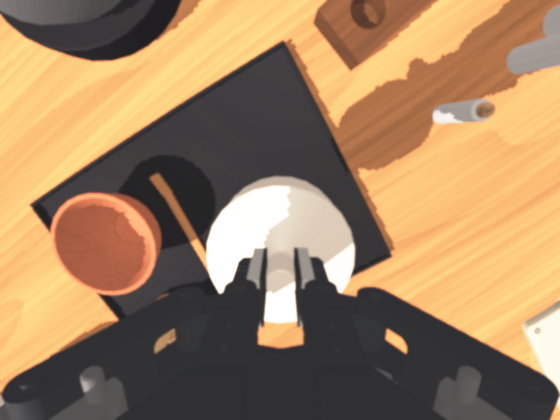

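View pics/top4.png

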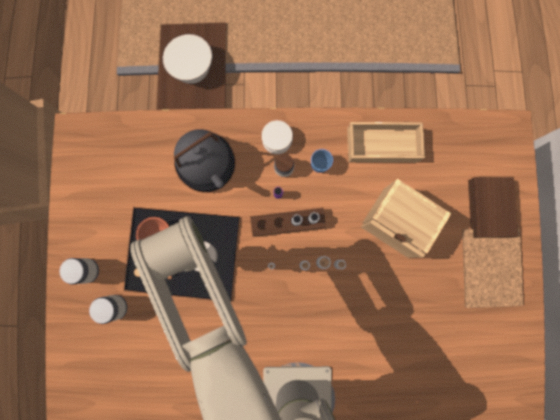

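Run:
```python
from h import *
np.set_printoptions(precision=1,suppress=True)
s=ld("w4")
print("tray",onz("wrist",[(284,42),(390,255),(34,205)],.012,s))
print("scoop",onz("wrist",[(155,176),(208,268)],.02,s),"slim",onz("wrist",[(483,110)],.085,s))
print("whisk",onz("top",[(145,272)],.09),onz("top",[(175,228),(171,277)],.01))
```

```text
tray [[596.3 187.7  12. ]
 [325.6 216.   12. ]
 [629.2 537.4  12. ]]
scoop [[566.  385.8  20. ]
 [443.3 407.3  20. ]] slim [[439.1  86.   85. ]]
whisk [[417.4 472.4  90. ]] [[561.1 397.   10. ]
 [399.8 408.3  10. ]]
```

```bash
python3 -m pendant '[[[0,10,-30,0,1],[0,10,-70,0,1],[0,10,-105,0,1],[0,10,-125,0,1],[0,10,-135,0,1],[0,10,-140,0,1],[0,10,-142,0,1],[0,10,-144,0,1],[0,10,-144,0,1]]]'; python3 -m pendant '[[[0,0,-1,0,1],[0,0,-1,0,1]]]'
```

```text
clock: 6.6
tool_pos: [0.4702, 0.2905, 0.0886]
orientation: [0.954, -0.301, 0.001, -0.001]
force: [-0.1, 0.2, -5.8]
grip_width: 0.0137
clock: 6.8
tool_pos: [0.4702, 0.2907, 0.0884]
orientation: [0.954, -0.301, 0.001, -0.001]
force: [-3.6, -2.4, 4.6]
grip_width: 0.0134
```

```bash
python3 -m pendant '[[[0,0,0,0,0.4],[0,0,0,0,0.4],[0,0,0,0,0.4],[0,0,0,0,0.4],[0,0,0,0,0.4]]]';python3 -m pendant '[[[0,0,30,0,0.4],[0,0,70,0,0.4],[0,0,110,0,0.4],[0,0,140,0,0.4],[0,0,150,0,0.4],[0,0,150,0,0.4]]]';python3 - <<'E'
from h import *
im,st=wsnap("w5"); print(st["tool_pos"])
E
```

```text
clock: 7.3
tool_pos: [0.4694, 0.2902, 0.0865]
orientation: [0.954, -0.301, 0.0, -0.0]
force: [-0.3, -0.2, 1.1]
grip_width: 0.051
clock: 7.9
tool_pos: [0.4703, 0.2907, 0.2383]
orientation: [0.954, -0.301, 0.001, -0.001]
force: [0.7, 0.2, -0.6]
grip_width: 0.0514
[0.47033339 0.29066157 0.23830206]
```

View pics/w5.png

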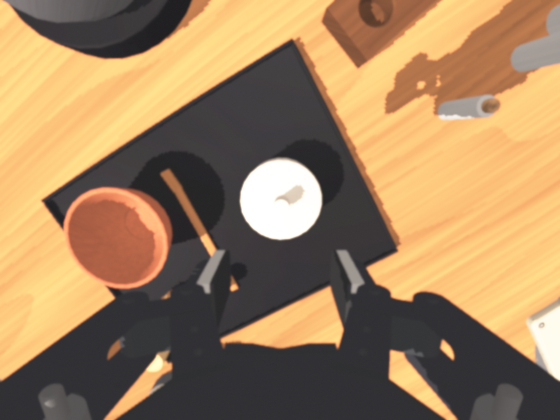

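Run:
```python
from h import *
st=telemetry.get_state();p=st["tool_pos"]*1000
H=np.array([509,-289.6]);fx=np.array([.827,-.562])
for th in np.r_[-.05,np.arange(0,.8,.1)]:
    z=10+188*np.cos(th)+13*np.sin(th)+22; x=-188*np.sin(th)+13*np.cos(th)+11
    w=H+fx*x; print(round(th,2),np.round(w,0),round(z))
print(p, "rel to current",)
```

```text
-0.05 [ 537. -308.] 219
0.0 [ 529. -303.] 220
0.1 [ 513. -293.] 220
0.2 [ 498. -282.] 219
0.3 [ 482. -272.] 215
0.4 [ 467. -261.] 210
0.5 [ 453. -252.] 203
0.6 [ 439. -242.] 195
0.7 [ 426. -233.] 184
[469.48694832 290.19037618 236.18628571] rel to current
```

```bash
python3 -m pendant '[[[0,0,64,0,1],[10,-45,64,0,1],[18,-90,64,0,1],[26,-140,64,0,1],[34,-190,64,0,1],[42,-240,64,0,1],[50,-290,64,0,1],[58,-335,64,0,1],[66,-380,64,0,1],[66,-425,64,0,1]]]';python3 -m pendant '[[[0,-45,0,0,1],[0,-90,0,0,1],[0,-130,0,0,1],[0,-160,0,0,1],[0,-172,0,0,1],[0,-172,0,0,1],[0,-172,0,0,1]]]';python3 - <<'E'
from h import *
im,st=wsnap("w6"); print(st["tool_pos"])
cv2.imwrite("pics/scene6.png",eyes.snapshot("scene"))
E
```

```text
clock: 8.95
tool_pos: [0.5347, -0.1366, 0.2972]
orientation: [0.954, -0.301, -0.002, -0.0]
force: [0.9, -0.2, -0.3]
grip_width: 0.0001
clock: 9.65
tool_pos: [0.5352, -0.3057, 0.299]
orientation: [0.954, -0.301, -0.001, -0.001]
force: [0.4, -0.4, 0.3]
grip_width: 0.0001
[ 0.53518488 -0.30569553  0.29896532]
```

View pics/w6.png

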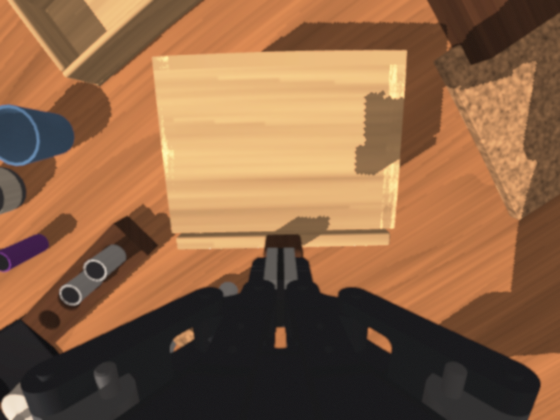

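Run:
```python
from h import *
np.set_printoptions(precision=1,suppress=True)
s=ld("w6")
print("tab top back edge",onz("wrist",[(267,234),(299,234)],.217,s))
print("panel front edge, roof edge",onz("wrist",[(178,248),(388,244)],.179,s),onz("wrist",[(172,233),(395,229)],.18,s))
p=s["tool_pos"]*1000
for d in (-11,0,11): print(proj("wrist",[[p[0]+d*.827,p[1]-d*.562,p[2]-22]],s))
im=cv2.imread("pics/w6.png"); cv2.imwrite("pics/c6.png",cv2.resize(im[200:320,200:360],None,fx=4.5,fy=4.5,interpolation=cv2.INTER_CUBIC))
```

```text
tab top back edge [[ 537.7 -294.7  217. ]
 [ 524.5 -313.5  217. ]]
panel front edge, roof edge [[ 561.7 -214.4  179. ]
 [ 459.9 -365.8  179. ]] [[ 575.3 -219.7  180. ]
 [ 468.9 -377.4  180. ]]
[[282.3 283.9]]
[[282. 265.]]
[[281.7 245.2]]
```

View pics/c6.png

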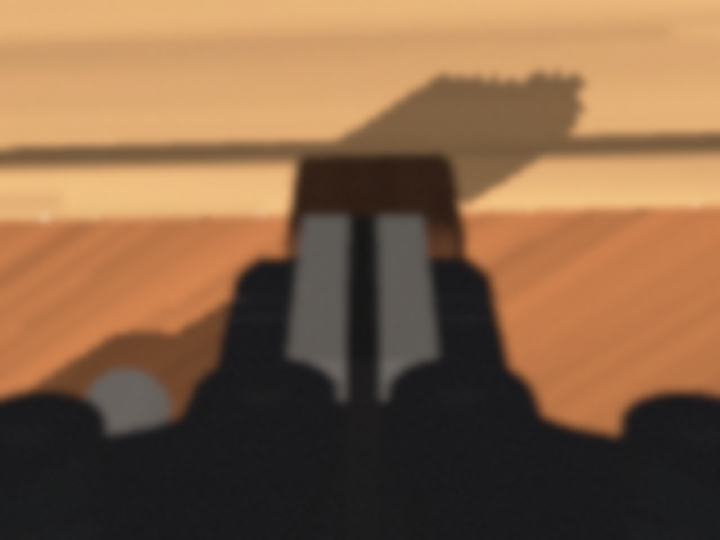

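Run:
```python
from h import *
np.set_printoptions(precision=1,suppress=True)
s=ld("w6")
H=np.array([509,-289.6]);fx=np.array([.827,-.562]);fy=np.array([.562,.827])
def fr(q): 
    q=q[:,:2]-H; return np.c_[q@fx,q@fy]
print(fr(onz("wrist",[(267,235),(300,235)],.18,s)))
print(fr(onz("wrist",[(178,248),(388,244)],.179,s)), fr(onz("wrist",[(172,233),(395,229)],.18,s)))
print(fr(s["tool_pos"][None]*1000))
```

```text
[[ 12.6  13.9]
 [ 12.2 -14.2]]
[[  1.3  91.8]
 [  2.2 -90.7]] [[ 15.5  95.1]
 [ 16.2 -95.2]]
[[30.7  1.4]]
```

```bash
python3 -m pendant '[[[0,0,-40,0,1],[0,0,-70,0,1],[0,0,-84,0,1],[0,0,-84,0,1],[0,0,-84,0,1]]]';python3 -m pendant '[[[-6,3,0,0,1],[-10,6,0,0,1],[-14,8,0,0,1],[-18,10,0,0,1],[-22,13,0,0,1],[-22,13,0,0,1]]]'
```

```text
clock: 10.25
tool_pos: [0.536, -0.3065, 0.2179]
orientation: [0.954, -0.301, 0.001, 0.0]
force: [0.4, -1.1, 0.8]
grip_width: 0.0002
clock: 10.85
tool_pos: [0.5129, -0.2936, 0.2167]
orientation: [0.954, -0.301, -0.0, 0.0]
force: [0.7, -1.1, 1.0]
grip_width: 0.0003
```

```bash
python3 -m pendant '[[[-8,5,1,0,1],[-15,11,0,0,1],[-23,16,-2,0,1],[-31,21,-4,0,1],[-39,26,-6,0,1],[-46,31,-8,0,1],[-46,31,-8,0,1]]]';python3 - <<'E'
from h import *
im,st=wsnap("w7"); print(st["tool_pos"])
cv2.imwrite("pics/scene7.png",eyes.snapshot("scene")[100:300,60:360])
E
```

```text
clock: 11.55
tool_pos: [0.466, -0.2618, 0.2077]
orientation: [0.954, -0.301, -0.001, -0.0]
force: [0.9, 0.1, 0.0]
grip_width: 0.0002
[ 0.4660107  -0.26176926  0.20768784]
```

View pics/w7.png

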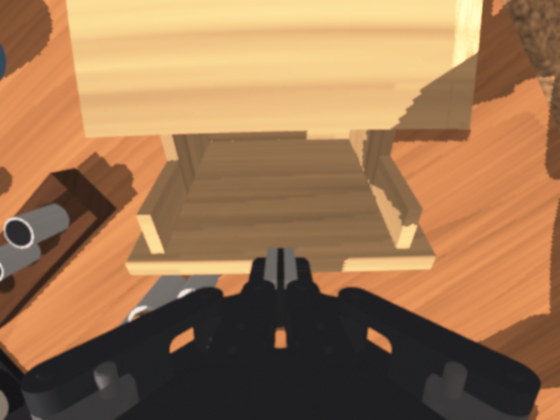

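View pics/scene7.png

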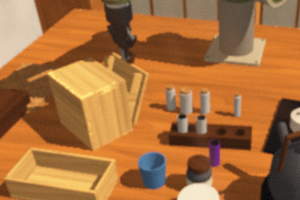

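```bash
python3 -m pendant '[[[-7,4,-4,0,1],[-13,9,-7,0,1],[-20,14,-11,0,1],[-27,19,-15,0,1],[-34,23,-20,0,1],[-38,26,-23,0,1],[-38,26,-23,0,1]]]';python3 -m pendant '[[[-2,1,-1,0,1],[-4,3,-2,0,1],[-4,3,-2,0,1]]]';python3 - <<'E'
from h import *
im,st=wsnap("w8"); print(st["tool_pos"])
E
```

```text
clock: 12.35
tool_pos: [0.4283, -0.236, 0.1846]
orientation: [0.954, -0.301, -0.001, -0.0]
force: [0.0, -0.5, 0.6]
grip_width: 0.0002
clock: 12.65
tool_pos: [0.4253, -0.2338, 0.1835]
orientation: [0.954, -0.301, -0.0, 0.0]
force: [0.6, -0.4, 0.4]
grip_width: 0.0001
[ 0.42530298 -0.23379151  0.18347402]
```

View pics/w8.png

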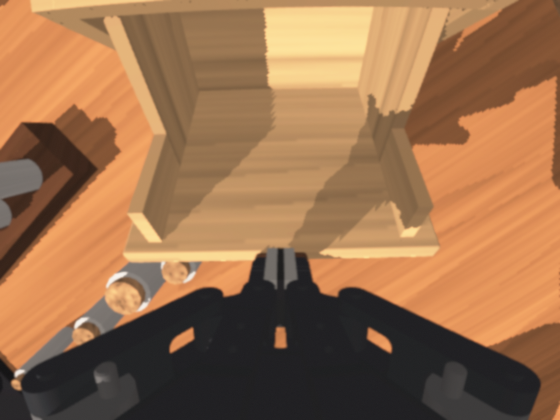

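```bash
python3 -m pendant '[[[-2,1,-2,0,1],[-4,2,-3,0,1],[-4,2,-3,0,1]]]';python3 -m pendant '[[[-2,1,-2,0,1],[-4,3,-3,0,1],[-4,3,-3,0,1]]]'
python3 - <<'E'
from h import *
np.set_printoptions(precision=1,suppress=True)
im,st=wsnap("w9"); print(st["tool_pos"])
E
```

```text
clock: 13.0
tool_pos: [0.4247, -0.2336, 0.1834]
orientation: [0.954, -0.301, 0.005, 0.001]
force: [12.8, -4.3, 4.2]
grip_width: 0.0
clock: 13.3
tool_pos: [0.4243, -0.2332, 0.1834]
orientation: [0.954, -0.301, 0.01, 0.003]
force: [24.9, -12.8, 6.4]
grip_width: 0.0001
[ 0.4 -0.2  0.2]
```

View pics/w9.png

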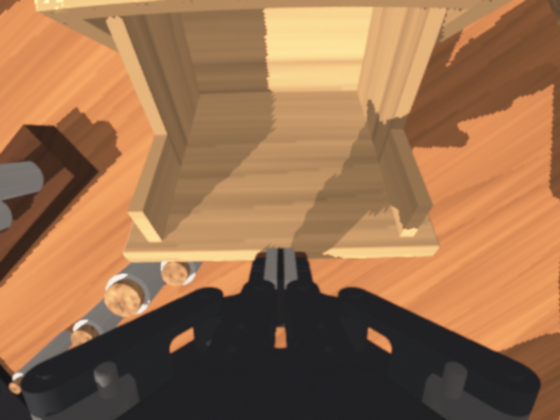

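```bash
python3 -m pendant '[[[10,-7,6,0,1],[22,-14,14,0,1],[22,-14,60,0,0.3],[22,-14,110,8,0.3],[40,0,150,16,0.3],[60,40,150,25,0.3],[80,80,150,33,0.3],[93,120,150,42,0.3],[93,160,150,50,0.3],[93,200,150,58,0.3]]]';python3 -m pendant '[[[0,20,0,9,0],[0,20,0,17,0],[0,20,0,25,0],[0,20,0,34,0],[0,20,0,42,0],[0,20,0,50,0],[0,20,0,59,0],[0,20,0,67,0],[0,20,0,74,0],[0,20,0,74,0]]]';python3 - <<'E'
from h import *
im,st=wsnap("w10"); print(st["tool_pos"],st["orientation"],st["joint_positions"][5])
E
```

```text
clock: 14.35
tool_pos: [0.5102, -0.0271, 0.327]
orientation: [0.979, 0.202, -0.001, -0.0]
force: [0.1, 0.4, -0.5]
grip_width: 0.0593
clock: 15.35
tool_pos: [0.5102, -0.0087, 0.3271]
orientation: [0.662, 0.749, -0.0, -0.0]
force: [-0.2, 0.3, -0.4]
grip_width: 0.0856
[ 0.5101656  -0.00873821  0.32714939] [ 6.62093677e-01  7.49420936e-01 -2.24876433e-04 -4.15637098e-04] -0.24127963230643432
```

View pics/w10.png

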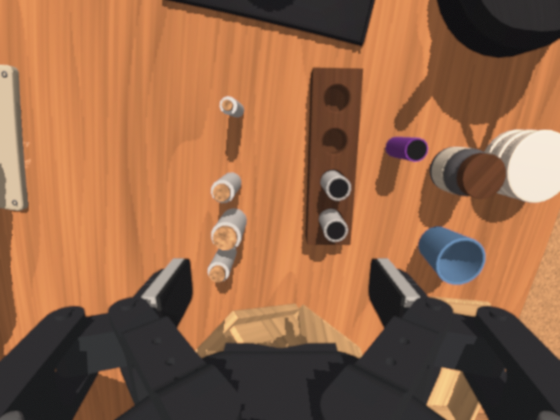

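Run:
```python
from h import *
im=cv2.imread("pics/w10.png"); cv2.imwrite("pics/c10.png",cv2.resize(im[60:290,190:380],None,fx=2.6,fy=2.6,interpolation=cv2.INTER_CUBIC))
```

```text
(no output)
```

View pics/c10.png

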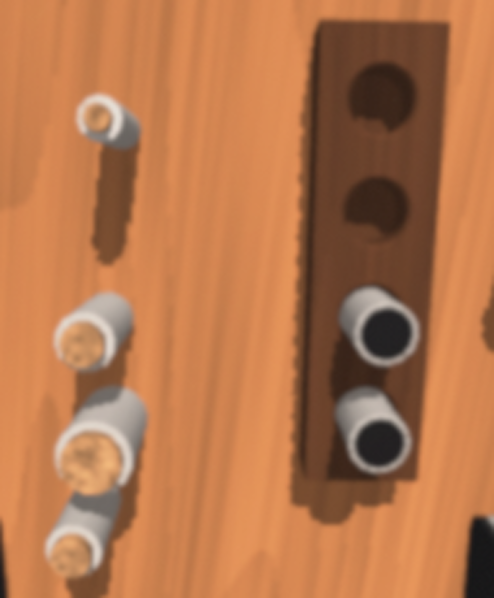

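Run:
```python
from h import *
np.set_printoptions(precision=1,suppress=True)
s=ld("w10"); f=lambda l:[(190+u/2.6-.3,60+v/2.6-.3) for u,v in l]
print("cork",onz("wrist",f([(82,343),(90,461),(71,555),(97,117)]),.085,s))
u=f([(386,333),(380,442)])
for z in(.085,.095): print("used",z,onz("wrist",u,z,s))
h=onz("wrist",f([(382,97),(376,209)]),.04,s);print("holes",h)
c=onz("wrist",f([(318,22),(449,22),(417,478),(305,478)]),.04,s);print(c)
d=c[0]-c[3];print(np.degrees(np.arctan2(-d[0],d[1]))); d=c[1]-c[2];print(np.degrees(np.arctan2(-d[0],d[1]))); print(c.mean(0))
# base via two views: scene vs wrist for used tops
g=lambda l:[(95+u/3.4,145+v/3.4) for u,v in l]
print(two(g([(566,245),(501,242)]),"scene",u,"wrist",None,s))
```

```text
cork [[ 438.8  -22.4   85. ]
 [ 447.   -81.6   85. ]
 [ 440.8 -134.3   85. ]
 [ 437.8   80.7   85. ]]
used 0.085 [[581.9   0.   85. ]
 [588.3 -54.2  85. ]]
used 0.095 [[579.7   1.6  95. ]
 [586.  -51.1  95. ]]
holes [[569.7 110.3  40. ]
 [575.6  55.9  40. ]]
[[533.  140.8  40. ]
 [596.7 149.3  40. ]
 [623.5 -86.7  40. ]
 [560.7 -94.3  40. ]]
6.721741669207656
6.472268008498347
[578.5  27.3  40. ]
[[581.4   1.4  86.2   2.5]
 [588.  -53.   86.1   1.6]]
```

```bash
python3 -m pendant '[[[20,-12,-30,0,0.4],[45,-26,-70,0,0.4],[65,-40,-110,0,0.4],[78,-45,-150,0,0.4],[78,-45,-180,0,0.4],[78,-45,-190,0,0.4],[78,-45,-190,0,0.4]]]';python3 - <<'E'
from h import *
im,st=wsnap("w11"); print(st["tool_pos"])
print(proj("wrist",[[588.3,-54,85]],st), onz("wrist",[(280,240)],.085,st))
E
```

```text
clock: 16.1
tool_pos: [0.5869, -0.0535, 0.1356]
orientation: [0.664, 0.748, -0.001, -0.002]
force: [-0.3, -0.3, 0.2]
grip_width: 0.051
[ 0.5869451  -0.05350029  0.13562748]
[[281.5502294  246.25457503]] [[586.8757294  -50.05931735  85.        ]]
```

View pics/w11.png

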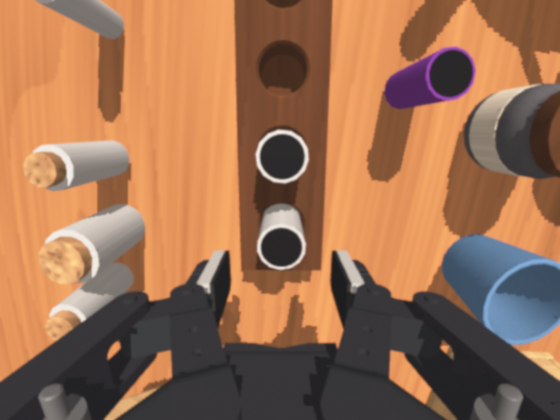

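```bash
python3 -m pendant '[[[1,0,-30,0,0.4],[1,0,-50,0,0.4],[1,0,-62,0,0.4],[1,0,-62,0,0.4]]]';python3 -m pendant '[[[0,0,0,0,1],[0,0,0,0,1],[0,0,0,0,1],[0,0,0,0,1],[0,0,0,0,1]]]';python3 -m pendant '[[[0,0,15,0,1],[0,0,30,0,1],[0,0,50,0,1],[0,0,80,0,1],[0,0,110,0,1],[0,0,140,0,1],[0,0,140,0,1]]]';python3 - <<'E'
from h import *
im,st=wsnap("w12"); print(st["tool_pos"])
E
```

```text
clock: 16.55
tool_pos: [0.5892, -0.0537, 0.0756]
orientation: [0.663, 0.749, -0.0, -0.0]
force: [0.6, 0.6, 0.2]
grip_width: 0.0511
clock: 17.05
tool_pos: [0.5904, -0.0541, 0.0777]
orientation: [0.663, 0.749, 0.001, 0.001]
force: [-3.9, -0.2, 7.2]
grip_width: 0.0285
clock: 17.75
tool_pos: [0.5927, -0.0544, 0.2237]
orientation: [0.663, 0.749, 0.003, 0.005]
force: [0.4, 0.5, 0.2]
grip_width: 0.0285
[ 0.59272967 -0.05435027  0.22368443]
```

View pics/w12.png

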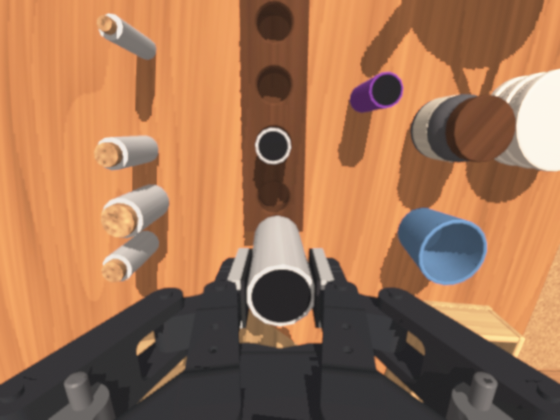

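```bash
python3 -m pendant '[[[0,0,40,0,1],[-10,-20,60,8,1],[-25,-50,60,16,1],[-40,-85,60,24,1],[-55,-120,60,33,1],[-72,-155,60,41,1],[-88,-190,60,48,1],[-105,-220,60,48.5,1],[-113,-238,60,48.5,1],[-113,-238,60,48.5,1]]]';python3 - <<'E'
from h import *
im,st=wsnap("w13"); print(st["tool_pos"],st["orientation"],st["joint_positions"][5])
E
```

```text
clock: 18.8
tool_pos: [0.4748, -0.2939, 0.2752]
orientation: [0.298, 0.954, -0.0, -0.0]
force: [-0.5, 0.6, -1.5]
grip_width: 0.0285
[ 0.47484753 -0.29392352  0.27517057] [ 2.98422719e-01  9.54433685e-01 -2.47807041e-04 -4.00177880e-04] -1.6103263896619513
```

View pics/w13.png

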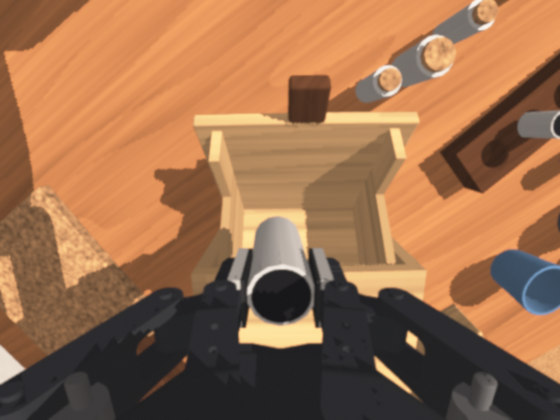

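```bash
python3 -m pendant '[[[0,0,-40,0,1],[0,0,-75,0,1],[0,0,-100,0,1],[0,0,-120,0,1],[0,0,-132,0,1],[0,0,-132,0,1]]]';python3 -m pendant '[[[0,0,0,0,0.6],[0,0,0,0,0.5],[0,0,0,0,0.4],[0,0,0,0,0.4],[0,0,0,0,0.4],[0,0,40,0,0.4],[0,0,80,0,0.4],[0,0,120,0,0.4],[0,0,140,0,0.4],[0,0,140,0,0.4]]]'
python3 - <<'E'
from h import *
im,st=wsnap("w14"); print(st["tool_pos"])
E
```

```text
clock: 19.45
tool_pos: [0.4767, -0.2907, 0.1424]
orientation: [0.296, 0.955, 0.0, -0.0]
force: [-0.0, 0.6, -0.2]
grip_width: 0.0288
clock: 20.45
tool_pos: [0.4779, -0.293, 0.2884]
orientation: [0.297, 0.955, -0.001, 0.004]
force: [0.7, 0.4, -0.2]
grip_width: 0.0515
[ 0.47789166 -0.29301553  0.28840181]
```

View pics/w14.png

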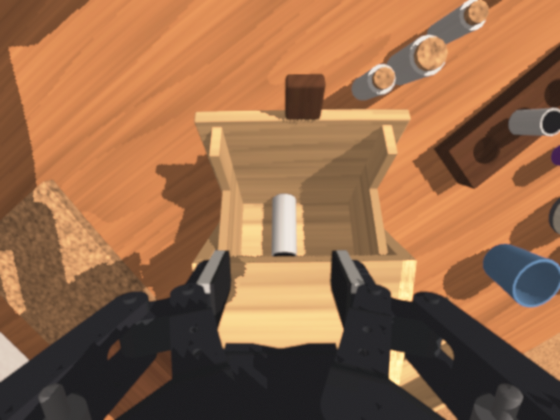

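```bash
python3 -m pendant '[[[10,30,0,0,0.4],[25,70,0,-8,0.4],[40,110,0,-16,0.4],[55,150,0,-24,0.4],[70,190,0,-33,0.4],[85,230,0,-41,0.4],[95,262,-30,-48.5,0.4],[103,282,-70,-48.5,0.4],[107,292,-110,-48.5,0.4],[107,292,-130,-48.5,0.4]]]';python3 -m pendant '[[[0,0,-20,0,0.4],[0,0,-20,0,0.4],[0,0,-20,0,0.4]]]';python3 - <<'E'
from h import *
im,st=wsnap("w15"); print(st["tool_pos"])
print(proj("wrist",[[582,0.5,85]],st), onz("wrist",[(280,240)],.085,st))
E
```

```text
clock: 21.5
tool_pos: [0.5801, 0.0023, 0.1468]
orientation: [0.662, 0.749, -0.002, -0.004]
force: [0.1, -0.8, -0.1]
grip_width: 0.0511
clock: 21.8
tool_pos: [0.5823, 0.0002, 0.1323]
orientation: [0.663, 0.749, -0.001, -0.001]
force: [1.0, 0.6, 0.2]
grip_width: 0.0514
[5.82333617e-01 1.98448129e-04 1.32277219e-01]
[[278.83824123 246.72823415]] [[582.17770534   4.8616906   85.        ]]
```

View pics/w15.png

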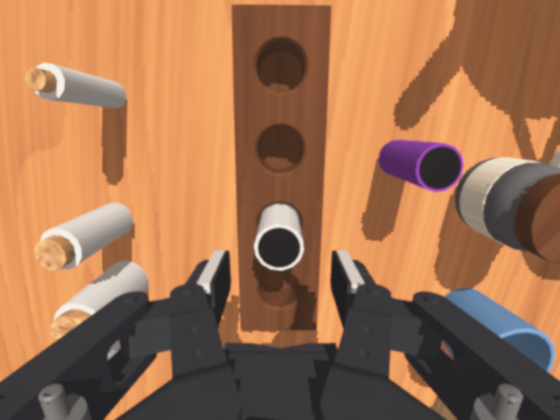

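```bash
python3 -m pendant '[[[1,2,-30,0,0.4],[1,2,-47,0,0.4],[1,2,-57,0,0.4],[1,2,-57,0,0.4]]]';python3 -m pendant '[[[0,0,0,0,1],[0,0,0,0,1],[0,0,0,0,1],[0,0,0,0,1],[0,0,0,0,1]]]';python3 -m pendant '[[[0,0,15,0,1],[0,0,30,0,1],[0,0,50,0,1],[0,0,80,0,1],[0,0,120,0,1],[0,0,160,0,1],[0,0,195,0,1],[0,0,195,0,1]]]';python3 - <<'E'
from h import *
im,st=wsnap("w16"); print(st["tool_pos"])
E
```

```text
clock: 22.25
tool_pos: [0.5839, 0.0021, 0.076]
orientation: [0.663, 0.749, -0.0, -0.0]
force: [-0.5, 0.3, 0.1]
grip_width: 0.0514
clock: 22.75
tool_pos: [0.5844, 0.0019, 0.0783]
orientation: [0.663, 0.749, -0.0, 0.0]
force: [-7.0, -1.5, 6.6]
grip_width: 0.0287
clock: 23.55
tool_pos: [0.5877, 0.002, 0.2813]
orientation: [0.663, 0.749, 0.004, 0.006]
force: [0.8, -1.0, -0.1]
grip_width: 0.0283
[0.58774782 0.001995   0.2813006 ]
```

View pics/w16.png

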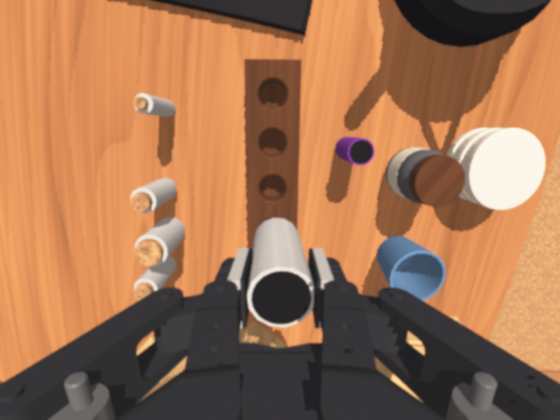

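```bash
python3 -m pendant '[[[-8,-25,0,8,1],[-20,-65,0,16,1],[-32,-105,0,24,1],[-45,-145,0,33,1],[-58,-185,0,41,1],[-71,-222,0,48.5,1],[-80,-250,0,48.5,1],[-84,-261,0,48.5,1],[-84,-261,0,48.5,1],[-84,-261,0,48.5,1]]]';python3 - <<'E'
from h import *
im,st=wsnap("w17"); print(st["tool_pos"],st["orientation"])
E
```

```text
clock: 24.6
tool_pos: [0.5006, -0.258, 0.2713]
orientation: [0.297, 0.955, 0.0, -0.0]
force: [0.5, 0.6, 0.5]
grip_width: 0.0284
[ 0.500586   -0.25798779  0.27134256] [ 2.96941406e-01  9.54895627e-01  3.64643328e-04 -9.66718156e-05]
```

View pics/w17.png

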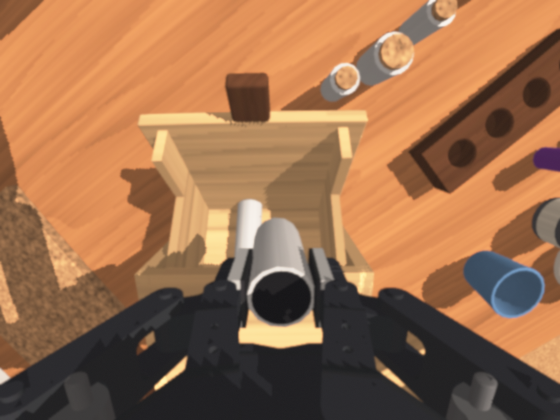

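```bash
python3 -m pendant '[[[2,3,-40,0,1],[2,3,-75,0,1],[2,3,-100,0,1],[2,3,-118,0,1],[2,3,-127,0,1],[2,3,-127,0,1]]]';python3 -m pendant '[[[0,0,0,0,0.6],[0,0,0,0,0.5],[0,0,0,0,0.4],[0,0,0,0,0.4],[0,0,0,0,0.4],[0,0,40,0,0.4],[0,0,80,0,0.4],[0,0,120,0,0.4],[0,0,140,0,0.4],[0,0,140,0,0.4]]]'
python3 - <<'E'
from h import *
im,st=wsnap("w18"); print(st["tool_pos"])
E
```

```text
clock: 25.25
tool_pos: [0.5021, -0.2543, 0.1432]
orientation: [0.296, 0.955, 0.0, -0.001]
force: [-0.4, 0.7, -1.2]
grip_width: 0.0285
clock: 26.25
tool_pos: [0.504, -0.2569, 0.2895]
orientation: [0.297, 0.955, -0.001, 0.004]
force: [1.1, -0.3, 0.4]
grip_width: 0.0509
[ 0.50399767 -0.25690862  0.2894742 ]
```

View pics/w18.png

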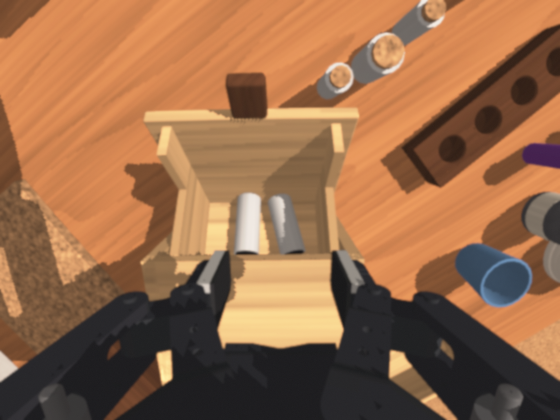

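```bash
python3 -m pendant '[[[-30,13,0,0,1],[-60,26,0,0,1],[-90,40,0,0,1],[-115,50,0,0,1],[-122,53,0,0,1],[-122,53,-30,0,1],[-122,53,-30,0,1]]]';python3 - <<'E'
from h import *
im,st=wsnap("w19"); print(st["tool_pos"])
E
```

```text
clock: 27.0
tool_pos: [0.3787, -0.2017, 0.2501]
orientation: [0.297, 0.955, 0.001, -0.003]
force: [0.3, 0.1, -1.3]
grip_width: 0.0002
[ 0.37872156 -0.20172517  0.25012873]
```

View pics/w19.png

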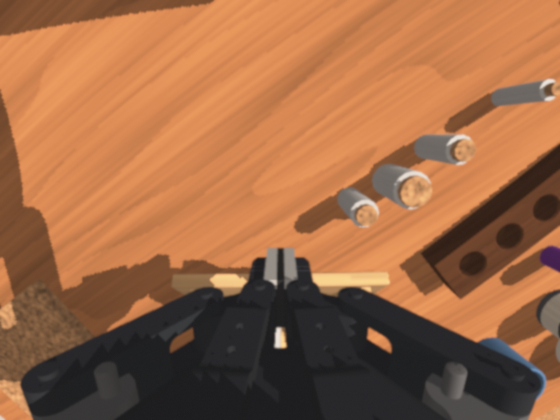

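```bash
python3 -m pendant '[[[0,0,-30,0,1],[0,0,-55,0,1],[0,0,-70,0,1],[0,0,-82,0,1],[0,0,-82,0,1]]]';python3 -m pendant '[[[5,-3,0,0,1],[10,-7,0,0,1],[16,-10,4,0,1],[23,-15,12,0,1],[30,-20,18,0,1],[38,-25,24,0,1],[38,-25,24,0,1]]]'
```

```text
clock: 27.55
tool_pos: [0.3799, -0.2025, 0.1712]
orientation: [0.297, 0.955, 0.0, -0.001]
force: [-0.4, 0.6, -0.2]
grip_width: 0.0
clock: 28.25
tool_pos: [0.4201, -0.229, 0.1981]
orientation: [0.297, 0.955, -0.0, 0.001]
force: [0.0, 0.4, 0.1]
grip_width: 0.0002
```

```bash
python3 -m pendant '[[[6,-4,2,0,1],[12,-8,4,0,1],[20,-14,7,0,1],[29,-20,9,0,1],[37,-25,11,0,1],[45,-31,13,0,1],[53,-36,14,0,1],[62,-42,15,0,1],[68,-46,15,0,1],[68,-46,15,0,1]]]';python3 -m pendant '[[[4,-3,0,0,1],[8,-5,0,0,1],[8,-5,0,0,1],[8,-5,0,0,1]]]'
```

```text
clock: 29.25
tool_pos: [0.4871, -0.2744, 0.2113]
orientation: [0.297, 0.955, -0.0, 0.0]
force: [-0.4, 0.4, 0.3]
grip_width: 0.0001
clock: 29.65
tool_pos: [0.4944, -0.2788, 0.2114]
orientation: [0.297, 0.955, 0.0, -0.0]
force: [-0.6, 0.3, 0.2]
grip_width: -0.0003
```

```bash
python3 -m pendant '[[[3,-2,0,0,1],[5,-3,0,0,1],[7,-4,0,0,1],[7,-4,0,0,1]]]';python3 -m pendant '[[[3,-2,0,0,1],[5,-3,0,0,1],[5,-3,0,0,1]]]'
```

```text
clock: 30.05
tool_pos: [0.5006, -0.2825, 0.2115]
orientation: [0.297, 0.955, 0.0, -0.001]
force: [-6.9, 4.0, 4.4]
grip_width: -0.0003
clock: 30.35
tool_pos: [0.501, -0.2827, 0.2115]
orientation: [0.297, 0.955, 0.002, -0.008]
force: [-37.5, 20.1, 25.0]
grip_width: 0.0002
```

```bash
python3 -m pendant '[[[-12,8,0,0,1],[-30,20,10,0,1],[-30,20,50,0,1],[-40,40,80,-8,0.4],[-50,80,80,-16,0.4],[-60,120,80,-25,0.4],[-65,150,80,-33,0.4],[-65,175,80,-41,0.4],[-65,186,80,-48.5,0.4],[-65,186,80,-48.5,0.4]]]';python3 - <<'E'
from h import *
im,st=wsnap("w20"); print(st["tool_pos"],st["orientation"])
cv2.imwrite("pics/scene20.png",eyes.snapshot("scene"))
cv2.imwrite("pics/top20.png",eyes.snapshot("top"))
E
```

```text
clock: 31.35
tool_pos: [0.4416, -0.0986, 0.2919]
orientation: [0.663, 0.749, 0.0, 0.0]
force: [0.0, -0.3, 0.4]
grip_width: 0.0514
[ 0.4415899  -0.09856327  0.2918546 ] [6.62839088e-01 7.48761721e-01 3.20252291e-04 3.54941335e-04]
```

View pics/w20.png

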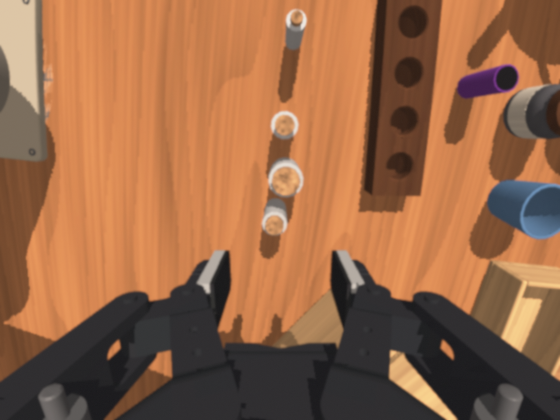

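View pics/scene20.png

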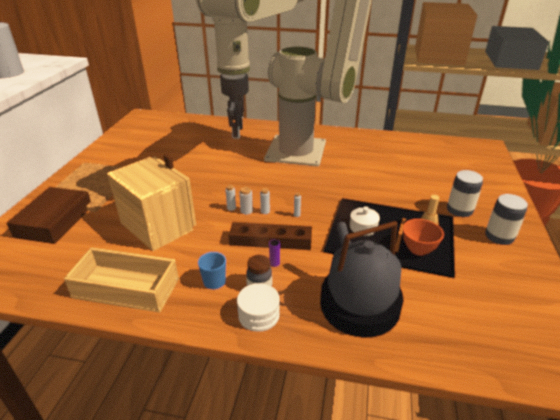

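Run:
```python
from h import *
np.set_printoptions(precision=1,suppress=True)
s=ld("w20")
print(onz("wrist",[(285,126),(286,181),(274,225)],.085,s))
print(onz("wrist",[(413,22),(408,72),(404,119),(400,165)],.04,s))
im=cv2.imread("pics/w20.png"); cv2.imwrite("pics/c20.png",cv2.resize(im[90:250,240:440],None,fx=3.5,fy=3.5,interpolation=cv2.INTER_CUBIC))
```

```text
[[ 438.9  -25.6   85. ]
 [ 447.3  -83.8   85. ]
 [ 439.9 -136.1   85. ]]
[[570.  108.8  40. ]
 [575.1  54.8  40. ]
 [581.5   1.7  40. ]
 [588.6 -53.4  40. ]]
```

View pics/c20.png

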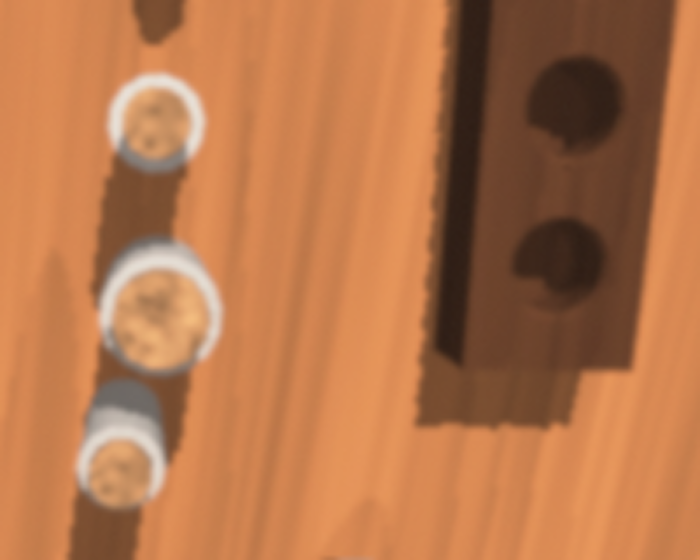

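```bash
python3 -m pendant '[[[-1,-38,-40,0,0.4],[-1,-38,-80,0,0.4],[-1,-38,-120,0,0.4],[-1,-38,-150,0,0.4],[-1,-38,-155,0,0.4],[-1,-38,-155,0,0.4],[-1,-38,-155,0,0.4]]]';python3 - <<'E'
from h import *
im,st=wsnap("w21"); print(st["tool_pos"])
print(proj("wrist",[[st["tool_pos"][0]*1000,st["tool_pos"][1]*1000,85]],st))
E
```

```text
clock: 32.2
tool_pos: [0.4416, -0.1387, 0.1385]
orientation: [0.663, 0.749, 0.0, 0.001]
force: [0.3, 0.2, 0.7]
grip_width: 0.051
[ 0.44155494 -0.13868947  0.13850746]
[[278.94712343 243.32545208]]
```

View pics/w21.png

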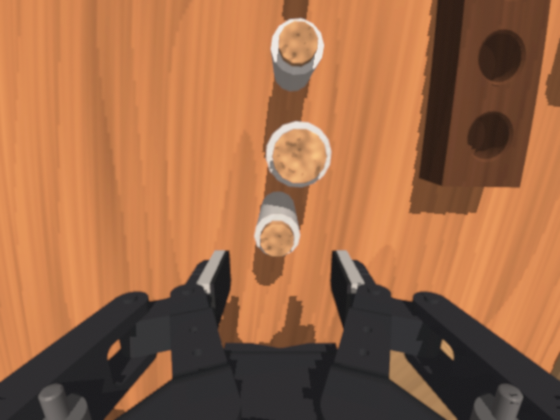

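```bash
python3 -m pendant '[[[-1,2,-30,0,0.4],[-1,2,-55,0,0.4],[-1,2,-70,0,0.4],[-1,2,-70,0,0.4]]]';python3 -m pendant '[[[0,0,0,0,1],[0,0,0,0,1],[0,0,0,0,1],[0,0,0,0,1],[0,0,0,0,1]]]';python3 -m pendant '[[[0,0,15,0,1],[0,0,40,0,1],[0,0,75,0,1],[0,0,100,0,1],[0,0,100,0,1],[0,0,100,0,1]]]';python3 - <<'E'
from h import *
im,st=wsnap("w22"); print(st["tool_pos"])
E
```

```text
clock: 32.65
tool_pos: [0.439, -0.1356, 0.066]
orientation: [0.663, 0.749, -0.0, -0.001]
force: [0.6, -0.2, 0.7]
grip_width: 0.0516
clock: 33.15
tool_pos: [0.441, -0.1365, 0.0686]
orientation: [0.663, 0.749, 0.001, 0.002]
force: [-0.9, 0.3, 7.1]
grip_width: 0.0283
clock: 33.75
tool_pos: [0.44, -0.1361, 0.1675]
orientation: [0.663, 0.749, 0.0, 0.001]
force: [-0.3, -0.1, -0.5]
grip_width: 0.0285
[ 0.44001548 -0.13609517  0.16746435]
```

View pics/w22.png

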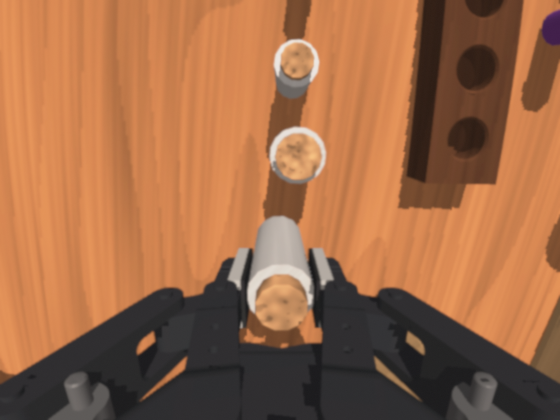

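Run:
```python
from h import *
np.set_printoptions(precision=1,suppress=True)
s=ld("w22")
z=s["tool_pos"][2]+.0164
print(onz("wrist",[(281.5,302)],z,s), s["tool_pos"]*1000)
print(onz("wrist",[(468,137),(477,66)],.04,s))
```

```text
[[ 440.8 -133.5  183.9]] [ 440.  -136.1  167.5]
[[587.8 -53.5  40. ]
 [581.    1.3  40. ]]
```

```bash
python3 -m pendant '[[[30,15,10,0,1],[70,35,10,0,1],[110,58,10,0,1],[138,76,0,0,1],[149,82,-20,0,1],[149,82,-40,0,1],[149,82,-46,0,1],[149,82,-46,0,1],[149,82,-46,0,1]]]';python3 - <<'E'
from h import *
im,st=wsnap("w23"); print(st["tool_pos"],st["orientation"])
E
```

```text
clock: 34.7
tool_pos: [0.5882, -0.0541, 0.1207]
orientation: [0.663, 0.749, -0.0, -0.0]
force: [0.4, -0.4, 0.2]
grip_width: 0.0281
[ 0.58816631 -0.05409949  0.1206739 ] [ 6.62990418e-01  7.48627873e-01 -7.89192852e-05 -8.92110853e-05]
```

View pics/w23.png

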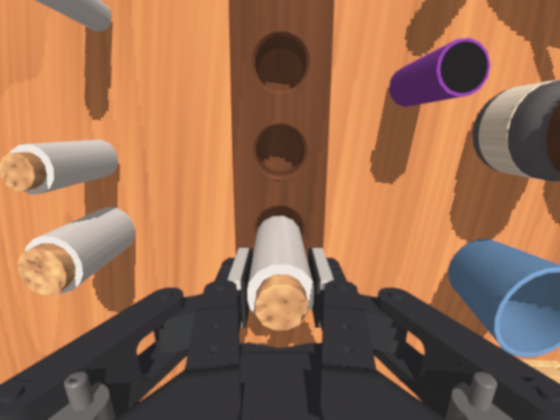

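Run:
```python
from h import *
np.set_printoptions(precision=1,suppress=True)
s=ld("w23"); im=cv2.imread("pics/w23.png")
cv2.imwrite("pics/c23.png",cv2.resize(im[20:260,220:340],None,fx=2.5*1.6,fy=2.5,interpolation=cv2.INTER_CUBIC)[:, :])
print("holes",onz("wrist",[(281,60),(280.5,149)],.04,s))
p=s["tool_pos"]*1000; ry=np.array([-.112,.9937])
for off in(-2,0,2):
  c=p[:2]+off*ry; print(off,proj("wrist",[[*(c+15*ry),p[2]-68.6]],s), "hole edge",proj("wrist",[[*(np.array([588.3,-53.7+off])+16.5*ry),40]],s))
```

```text
holes [[576.1  55.9  40. ]
 [582.3   1.6  40. ]]
-2 [[279.4 216.6]] hole edge [[279.3 209.2]]
0 [[279.4 213.7]] hole edge [[279.7 206.4]]
2 [[279.4 210.7]] hole edge [[280.  203.6]]
```

View pics/c23.png

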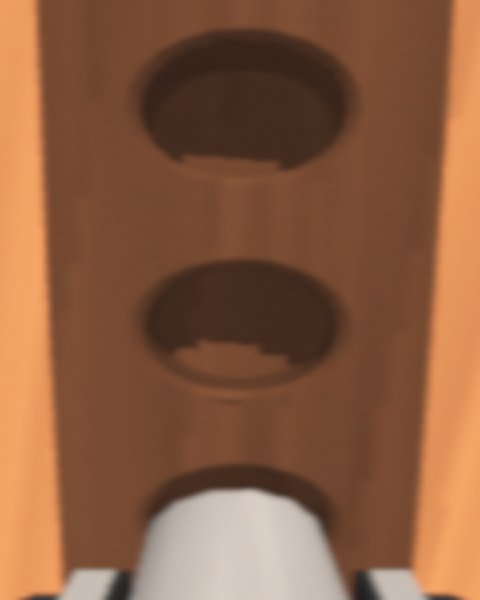

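```bash
python3 -m pendant '[[[0.3,1.2,0,0,1],[0.3,1.2,-6,0,1],[0.3,1.2,-12,0,1],[0.3,1.2,-15,0,1],[0.3,1.2,-18,0,1],[0.3,1.2,-18,0,1]]]'
```

```text
clock: 35.35
tool_pos: [0.5882, -0.0526, 0.1017]
orientation: [0.663, 0.749, -0.0, -0.0]
force: [0.6, 0.3, -1.1]
grip_width: 0.0281
```

In the hole mouth with no contact force; continue.

```bash
python3 -m pendant '[[[0,0,-5,0,1],[0,0,-10,0,1],[0,0,-15,0,1],[0,0,-19,0,1],[0,0,-19,0,1]]]'; python3 -m pendant '[[[0,0,-3,0,1],[0,0,-5,0,1],[0,0,-5,0,1]]]'
```

```text
clock: 35.85
tool_pos: [0.5881, -0.0525, 0.0824]
orientation: [0.663, 0.749, -0.0, -0.001]
force: [-0.5, 0.6, -0.8]
grip_width: 0.028
clock: 36.15
tool_pos: [0.5889, -0.0527, 0.0787]
orientation: [0.663, 0.749, 0.0, 0.0]
force: [-0.2, -0.2, 0.7]
grip_width: 0.0283
```

```bash
python3 -m pendant '[[[0,0,-2,0,1],[0,0,-4,0,1],[0,0,-4,0,1]]]'; python3 -m pendant '[[[0,0,0,0,0.4],[0,0,0,0,0.4],[0,0,0,0,0.4],[0,0,0,0,0.4],[0,0,40,0,0.4],[0,0,80,0,0.4],[0,0,100,0,0.4],[0,0,100,0,0.4]]]';python3 - <<'E'
from h import *
im,st=wsnap("w24"); print(st["tool_pos"],st["orientation"])
E
```

```text
clock: 36.45
tool_pos: [0.5894, -0.053, 0.0785]
orientation: [0.663, 0.749, 0.0, 0.001]
force: [-14.9, 0.2, 31.2]
grip_width: 0.0288
clock: 37.25
tool_pos: [0.5912, -0.053, 0.1789]
orientation: [0.663, 0.749, 0.002, 0.003]
force: [0.4, 0.2, 0.3]
grip_width: 0.0511
[ 0.59119246 -0.05301867  0.17894278] [0.66280094 0.74878696 0.00189861 0.00306525]
```

View pics/w24.png

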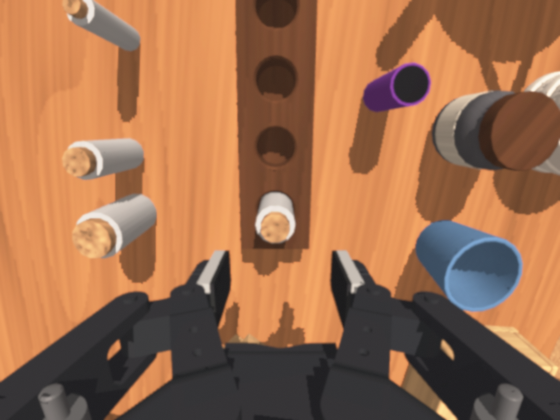

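```bash
python3 -m pendant '[[[-40,5,0,0,0.4],[-80,12,0,0,0.4],[-120,20,0,0,0.4],[-144,25,0,0,0.4],[-150,27,-20,0,0.4],[-150,27,-36,0,0.4],[-150,27,-36,0,0.4],[-150,27,-36,0,0.4]]]';python3 - <<'E'
from h import *
im,st=wsnap("w25"); print(st["tool_pos"])
print(proj("wrist",[[st["tool_pos"][0]*1000,st["tool_pos"][1]*1000,85]],st))
E
```

```text
clock: 38.1
tool_pos: [0.4378, -0.0255, 0.1374]
orientation: [0.663, 0.749, -0.001, -0.001]
force: [-0.7, -0.6, 1.2]
grip_width: 0.0509
[ 0.43778531 -0.02547003  0.13737014]
[[279.35747782 244.17398278]]
```

View pics/w25.png

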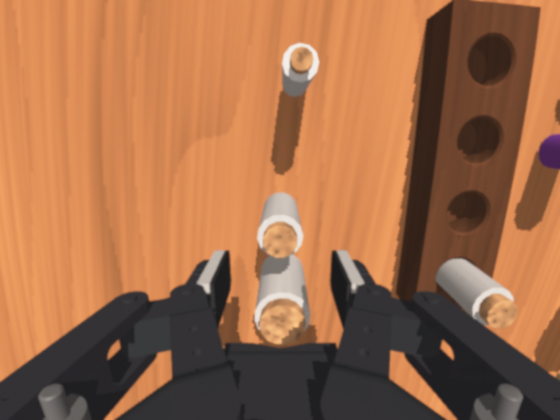

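```bash
python3 -m pendant '[[[0,2,-30,0,0.4],[0,2,-55,0,0.4],[0,2,-70,0,0.4],[0,2,-70,0,0.4]]]';python3 -m pendant '[[[0,0,0,0,1],[0,0,0,0,1],[0,0,0,0,1],[0,0,0,0,1],[0,0,0,0,1]]]';python3 -m pendant '[[[0,0,15,0,1],[0,0,40,0,1],[0,0,75,0,1],[0,0,100,0,1],[0,0,100,0,1],[0,0,100,0,1]]]'
```

```text
clock: 38.55
tool_pos: [0.4374, -0.0234, 0.0668]
orientation: [0.663, 0.749, -0.001, -0.002]
force: [0.4, 0.1, 0.1]
grip_width: 0.0521
clock: 39.05
tool_pos: [0.4399, -0.0239, 0.0699]
orientation: [0.663, 0.749, 0.001, 0.001]
force: [-0.2, 0.0, 6.3]
grip_width: 0.0287
clock: 39.65
tool_pos: [0.439, -0.0237, 0.1689]
orientation: [0.663, 0.749, 0.0, 0.001]
force: [0.6, 0.4, -0.6]
grip_width: 0.0285
```

```bash
python3 -m pendant '[[[30,15,10,0,1],[70,35,10,0,1],[105,58,10,0,1],[128,74,0,0,1],[137,80,-20,0,1],[137,80,-40,0,1],[137,80,-47,0,1],[137,80,-47,0,1],[137,80,-47,0,1]]]';python3 - <<'E'
from h import *
np.set_printoptions(precision=1,suppress=True)
im,s=wsnap("w26"); print(s["tool_pos"])
cv2.imwrite("pics/c26.png",cv2.resize(im[20:260,220:340],None,fx=4,fy=2.5,interpolation=cv2.INTER_CUBIC))
p=s["tool_pos"]*1000; ry=np.array([-.112,.9937])
for off in(-2,0,2):
  c=p[:2]+off*ry; print(off,proj("wrist",[[*(c+15*ry),p[2]-69.9]],s), "hole edge",proj("wrist",[[*(np.array([575.7,55.6+off])+16.5*ry),40]],s))
E
```

```text
clock: 40.55
tool_pos: [0.5754, 0.0562, 0.1215]
orientation: [0.663, 0.749, -0.0, -0.0]
force: [0.1, -0.7, 0.5]
grip_width: 0.0283
[0.6 0.1 0.1]
-2 [[279.4 216.1]] hole edge [[279.5 210.2]]
0 [[279.4 213.2]] hole edge [[279.8 207.5]]
2 [[279.4 210.2]] hole edge [[280.2 204.7]]
```

View pics/c26.png

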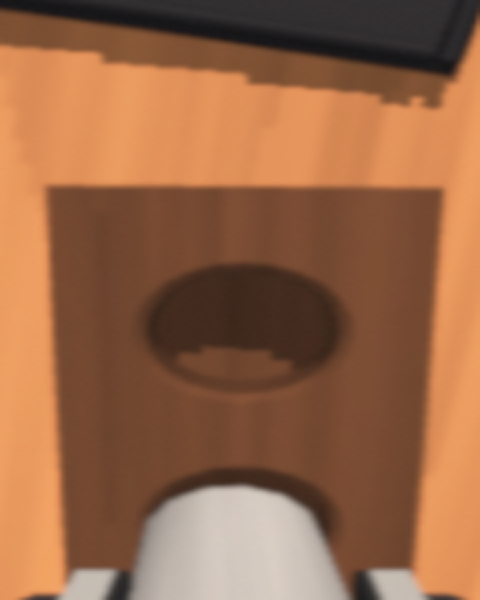

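```bash
python3 -m pendant '[[[0.8,0.5,0,0,1],[0.8,0.5,-6,0,1],[0.8,0.5,-12,0,1],[0.8,0.5,-15,0,1],[0.8,0.5,-18,0,1],[0.8,0.5,-18,0,1]]]'; python3 -m pendant '[[[0,0,-5,0,1],[0,0,-10,0,1],[0,0,-15,0,1],[0,0,-19,0,1],[0,0,-19,0,1]]]'
```

```text
clock: 41.2
tool_pos: [0.5762, 0.0567, 0.1028]
orientation: [0.663, 0.749, -0.0, -0.0]
force: [0.3, -2.0, -1.4]
grip_width: 0.0286
clock: 41.7
tool_pos: [0.5761, 0.0567, 0.0835]
orientation: [0.663, 0.749, -0.0, -0.0]
force: [0.2, -3.0, -2.9]
grip_width: 0.0283
```

```bash
python3 -m pendant '[[[0,0,-3,0,1],[0,0,-5,0,1],[0,0,-7,0,1],[0,0,-7,0,1]]]'
```

```text
clock: 42.1
tool_pos: [0.5769, 0.0566, 0.0798]
orientation: [0.663, 0.749, -0.0, 0.0]
force: [-8.7, -4.8, 20.2]
grip_width: 0.0285
```

```bash
python3 -m pendant '[[[0,0,0,0,0.4],[0,0,0,0,0.4],[0,0,0,0,0.4],[0,0,0,0,0.4],[0,0,40,0,0.4],[0,0,80,0,0.4],[0,0,120,0,0.4],[-30,-30,160,0,0.4],[-60,-60,190,0,0.4],[-60,-60,190,0,0.4]]]';python3 - <<'E'
from h import *
np.set_printoptions(precision=1,suppress=True)
im,st=wsnap("w27"); print(st["tool_pos"])
cv2.imwrite("pics/scene27.png",eyes.snapshot("scene"))
E
```

```text
clock: 43.1
tool_pos: [0.5165, -0.0051, 0.2721]
orientation: [0.663, 0.748, 0.001, 0.003]
force: [1.1, 1.0, -0.3]
grip_width: 0.0515
[ 0.5 -0.   0.3]
```

View pics/w27.png

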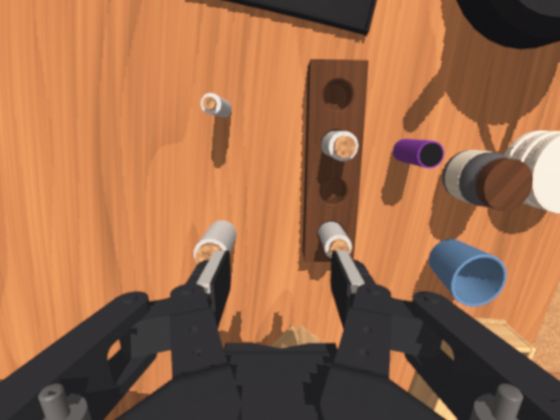

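View pics/scene27.png

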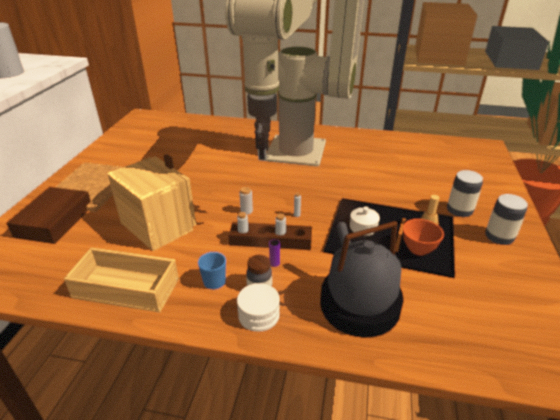

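```bash
python3 -m pendant '[[[0,-40,30,0,0.4],[-20,-85,60,0,0.4],[-40,-130,60,0,0.4],[-60,-175,60,0,0.4],[-80,-200,60,0,0.4],[-100,-200,60,0,0.4],[-100,-200,60,0,0.4],[-100,-200,60,0,0.4]]]';python3 - <<'E'
from h import *
np.set_printoptions(precision=1,suppress=True)
im,st=wsnap("w28"); print(st["tool_pos"])
cv2.imwrite("pics/top28.png",cv2.resize(eyes.snapshot("top")[110:310,100:480],None,fx=2,fy=2,interpolation=cv2.INTER_CUBIC))
E
```

```text
clock: 44.0
tool_pos: [0.417, -0.2026, 0.3261]
orientation: [0.663, 0.749, 0.0, -0.001]
force: [0.4, 0.9, 0.3]
grip_width: 0.0513
[ 0.4 -0.2  0.3]
```

View pics/w28.png

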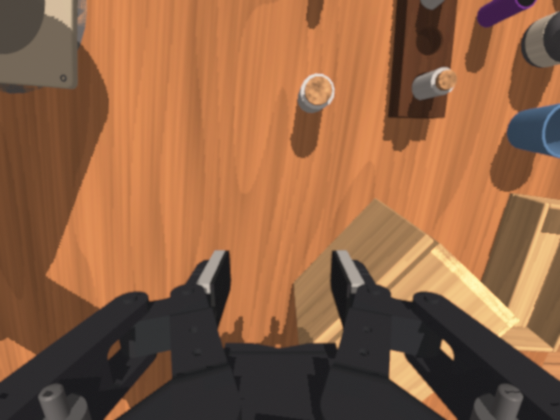

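View pics/top28.png

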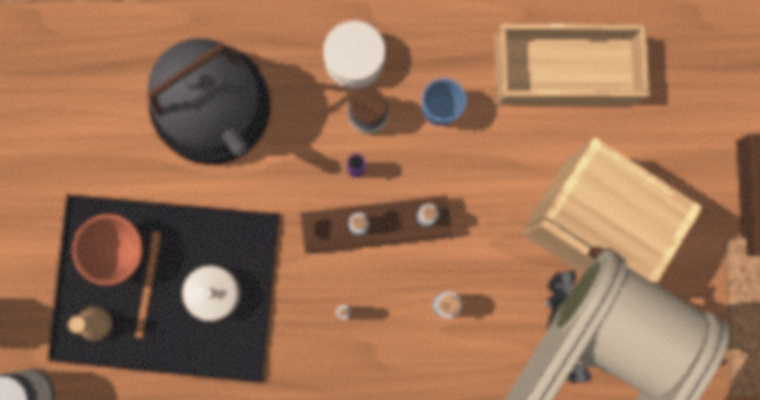

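```bash
python3 -m pendant '[[[0,45,20,0,0.4],[0,90,20,0,0.4],[0,135,20,0,0.4],[0,180,20,0,0.4],[0,225,20,0,0.4],[0,270,20,0,0.4],[0,300,20,0,0.4],[0,310,20,0,0.4],[0,310,20,0,0.4]]]';python3 - <<'E'
from h import *
np.set_printoptions(precision=2,suppress=True)
im,st=wsnap("w29"); print(st["tool_pos"])
t=eyes.snapshot("top"); s=eyes.snapshot("scene")
a=cv2.imread("pics/top0.png"); b=cv2.imread("pics/scene0.png")
x=[cv2.resize(q[170:270,350:470],None,fx=3,fy=3,interpolation=cv2.INTER_CUBIC) for q in(a,t)]
y=[cv2.resize(q[145:255,95:215],None,fx=3,fy=3,interpolation=cv2.INTER_CUBIC)[:300] for q in(b,s)]
cv2.imwrite("pics/cmp29.png",np.vstack([np.hstack(x),np.hstack(y)]))
E
```

```text
clock: 45.0
tool_pos: [0.4165, 0.1086, 0.3471]
orientation: [0.661, 0.75, -0.0, -0.0]
force: [-0.0, -0.3, 0.0]
grip_width: 0.0512
[0.42 0.11 0.35]
```

View pics/cmp29.png

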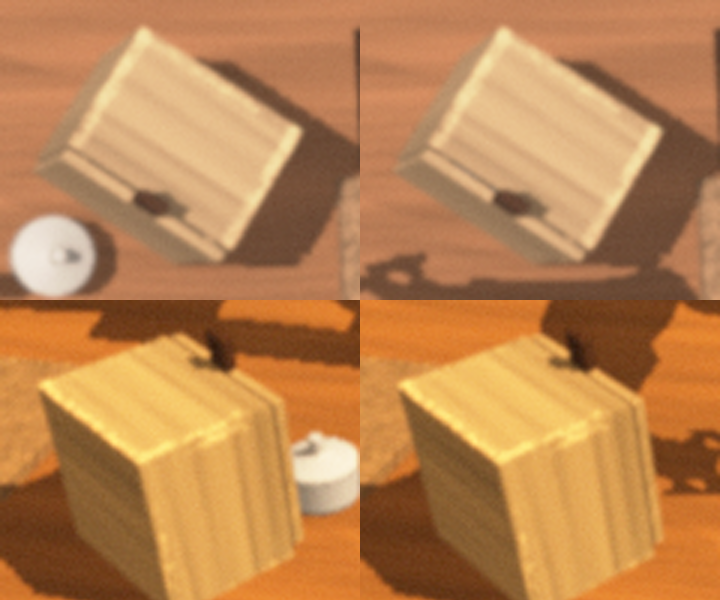

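View pics/w29.png

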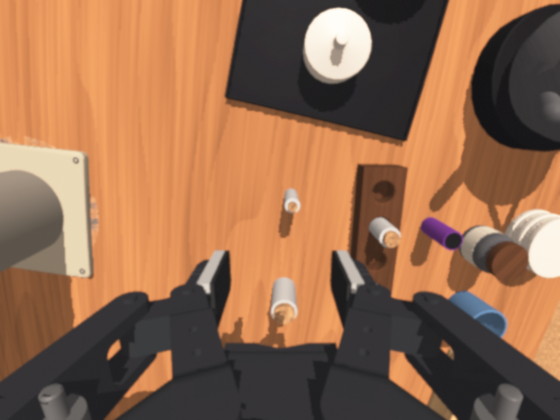

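Run:
```python
from h import *
np.set_printoptions(precision=1,suppress=True)
s=ld("w29")
print("jar knob",onz("wrist",[(341,40)],.081,s),"corkB",onz("wrist",[(391,240)],.095,s),"slim",onz("wrist",[(292,207)],.085,s))
print("corks in w27",onz("wrist",[(346,148),(341,248)],.095,ld("w27")))
print(r.finish_job())
```

```text
jar knob [[467.  289.5  81. ]] corkB [[573.6  54.9  95. ]] slim [[436.3  81.1  85. ]]
corks in w27 [[576.3  53.7  95. ]
 [589.5 -50.8  95. ]]
the job is handed in; nothing more can be done
None
```

I finished the job and handed it in at about 45 s on the robot clock; it reports no verdict. I did the steps in this order:

1. **Jar:** I lifted it by the knob and stood it on the free half of the tray.
2. **Bin opened:** I pulled it open by the tab until it reached its stop, at about 28 N.
3. **Empties:** both empty tubes came out of the rack and into the bin.
4. **Bin shut:** I pushed the tab until it reached its stop, at about 49 N. I did this before the corked tubes because the open panel would have fouled the gripper at the nearer one.
5. **Corked tubes:** the two snug ones went into rack holes 0 and 2. Each bottomed out about 10 mm above the table (the hole floor), at 31 N and 20 N.

**Last checks:**
- **Bin:** it looks the same in the overhead and scene pictures as at the start. Both empties were seen lying inside before I closed it.
- **Jar:** it stands upright on the tray at about (467, 290) mm, within 3 mm of where I put it.
- **Look-alikes and bystanders:** the slim tube measured within about 5 mm of its starting place. The thick tube, purple tube, bowl, whisk, caddy and cup looked undisturbed, but I did not measure them again.
- **Disagreements:** the last camera estimates of the two corks differed by up to about 3 mm from the hole centres. That is about the camera calibration error, and the contact heights showed both tubes pushed home.

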